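# Set the locating pin in the sprung casting jig

### The arm

A 6-joint arm with a two-finger parallel gripper is mounted at the origin on a cart in front of the work surface, level with it; the furniture and walls round the work are solid. World frame = base frame: x ahead of the robot, y to its left, z up, the work surface at z = 0. Lengths are in m, angles in rad, forces in N, time in s.
With the tool pointing down it reaches from about 0.15 to 0.775 m from the base axis. Payload 6.1 kg.
Tool frame: the origin (TCP) lies on the centre line of the jaws, within the pads' length; the fingertips stand 17 mm ahead of it and the grasp point (between the pads) lies 2 mm behind it; z points along the fingers, y is the direction in which the jaws open and shut (so a half turn about z gives the same grasp; the last joint's range is limited). The gripper opens to 85 mm and grips with 20 to 120 N. Pads are 22 mm wide; open, the fingers measure 114 mm over their backs; the gripper's body (76 mm by 85 mm) begins 54 mm behind the grasp point. The pads swing forward as they close: fully open they stand 13 mm farther back than shut.
Start: joints at [1.131, 0.126, -0.04, 1.405, 0, 1.571], TCP at [0.224, 0.475, 0.248] pointing down, gripper open.
Joint ranges: [-2.72, 2.72], [-0.95, 1.95], [-1.27, 1.35], [-1.78, 2.02], [-1.46, 1.47], [-3.14, 3.14]. Speed limits (rad/s): [2.39, 2.39, 3.01, 3.14, 3.14, 3.14].

### API

Orientations are given as a unit quaternion [w, x, y, z].
In Python, from cell import bot, cams, job gives the robot as it stands.
- The arm moves only by the shell command python3 -m handwheel 'ROWS' [FORCE]. ROWS is JSON, a list of rows, each a list of 3 entries, a list of its own where there are three numbers: the turn, a rotation vector about the world's x, y, z in rad, then the shift along the world's x, y, z in cm, then the opening, from 0 (shut) to 1 (fully open). In form: [[[wx, wy, wz], [tx, ty, tz], jaw], ...]. A call has 1 to 12 rows; each row is the pose to reach, as a shift and turn from the pose measured when the call began; what a row does not reach only later rows make up. A row lasts 1/12 s, in which the tool goes at most 41.7 mm and 7.16 degrees, less where a joint would pass 70% of its speed; a pose out of reach is approached as far as the arm can. A call with a gripper value outside its range is refused whole. The fingers move at their own pace and stop on an object; FORCE is the grip in N (left out, the last holds). Time passes only in rows, so rows that repeat a pose let the fingers close. It gives the time, the measured TCP pose, the force and the opening at its end, in the units of the state.
- bot.sense(): the state, without advancing time (a new reading comes with each control period).
- cams.grab_frame(name): name is "scene" or "top" or "wrist"; returns a dict with "image" (420x560x3 uint8, red, green, blue), "vfov" (degrees; the focal length in pixels is half the picture's height over the tangent of half this angle, whatever the lens; pixels are square), "cx", "cy" (the principal point, pixels), "R" (3x3) and "t" (3): a world point X has camera coordinates R X + t; the wrist camera has in their place "T_tool_cam" (4x4, takes a point from camera to tool coordinates, whose origin is the TCP and whose axes are the flange's). Camera axes: x right, y down, z forward; pixel columns grow to the right and rows downward; lengths in m; the calibration is good to about 2 mm. A picture is of the moment at which its call begins: read the wrist's pose just before it. There is no depth.
- job.sign_off(): hands the job in, once; it reports no verdict.
The state is a dict: "clock": time; "q": joint angles; "dq": joint speeds; "joint_torque": joint torques, N m; "tool_pos": TCP position; "tool_rot": TCP orientation; "ft_force": force on the tool from outside, world axes, zero at the start; "torque": the same for the moment, N m; "width": finger opening in m.
Only numpy, scipy, OpenCV 4.12 (cv2) and the standard library are available. Lean on these libraries where they do the work, as an engineer would, in place of code of your own. Each camera call takes 0.05 s, during which the arm holds its last target.

### The job

Lift the locating pin out of its wooden stand and set its tip lightly on the casting jig's sprung black plate, close to one end of the open window. Slide it along the plate's middle line under light pressure until it drops into the blind hole, then push it upright and fully home, so that its flange is flush on the plate, and let go. Keep the forces gentle: never push the plate to the bottom of its travel or force the pin sideways, and leave the pale cup, the white bottle on the left of the jig and the large pink bar behind that bottle where they are.

Things in the scene. Friction and masses are not known exactly. Their poses are not given: they have to be found in the camera images.
- pin: Loose steel locating pin, 65 mm tall, about 0.14 kg, upright in its stand. Origin: centre of the flat end of its tip; z up along the pin. From the tip up: a cone from 6 to 12 mm diameter over 3.5 mm, a round 12 mm shank to 18 mm, a round flange 26 mm across from 18 to 23 mm, a square 20 x 20 mm grip head from 23 to 65 mm, flat sides across its x and y.
- pin_tip (a point): Centre of the pin's tip (same point as the pin's origin).
- pin_stand: Fixed plywood block 60 x 60 x 30 mm with a loose 16 mm hole through its middle, in which the pin stands with its flange on the block's top, the pin's tip 12 mm above the worktop. Origin at the centre of the underside.
- jig: Fixed low aluminium jig, 100 mm (its x) by 226 mm (its y, the long way). Origin: centre of its underside, z up. Side rails (tops 42 mm high) along y, out to x = +-34 mm. Two end cover plates (tops 51 mm high, screw heads to 54 mm), 68 mm wide in x, lie 45 to 107 mm either side of the middle and leave an open window of 90 mm along y. Pin fully home: its tip 28 mm above the jig's underside.
- bed_top (a point): Top of the sprung black plate (44 mm wide in x), in the middle of the window, 46 mm above the jig's underside; axes as the jig's. Not the hole. The one blind hole, 13.6 mm across, 1 mm chamfer, 20 mm deep, same black finish, lies on the jig's middle line (x = 0); its y is not given and differs each start, always at least 20 mm from both window ends (y -25..25 mm).
- bed (a joint): How far the sprung plate is pressed down, in m: 0 up, 0.010 on its stop. It starts to move at about 4 N of downward push and takes 1.5 N more for every mm (about 17 N at 8.5 mm). It does not give sideways.
- cup: Bystander: pale mixing cup, 79 mm across and 88 mm tall, origin at the centre of its underside.
- bottle: Bystander: white bottle with a white cap, 62 mm across and 159 mm tall, standing on the worktop left of the jig; origin at the centre of its underside.
- rose_bar: Bystander: pink cast bar, 72 x 102 x 24 mm, on the worktop behind the bottle, left of the green trays; origin at the centre of its underside.

How it is judged:
By the outcome, as a careful person would: the job done as asked, in the order asked, and still so for the second after the job is handed in, with the robot touching nothing.
It also fails if it takes over 58 s, if anything falls off the work surface, if the arm or the gripper's body presses on something with over 40 N, if the wrist force passes 120 N, or if a joint passes its speed limit or range.

## Working session

There is one attempt and no reset: what is moved stays moved. The work goes in short steps, Python scripts to look and compute and a shell command to move; the robot and the scene stay as the last step left them, time stands still between calls to the robot, and variables do not carry over. Pictures are saved under pics/ and viewed, and the job is handed in when it is done.

```bash
ls; mkdir -p pics; cat > h.py <<'E'
import numpy as np,cv2
from cell import bot,cams,job
from scipy.spatial.transform import Rotation as Ro
def grab(n,fn=None):
    s=bot.sense(); f=cams.grab_frame(n)
    if fn: cv2.imwrite('pics/'+fn,cv2.cvtColor(f['image'],cv2.COLOR_RGB2BGR))
    H=f['image'].shape[0]; f['f']=H/2/np.tan(np.radians(f['vfov'])/2)
    if n=='wrist':
        w,x,y,z=s['tool_rot']; T=np.eye(4);T[:3,:3]=Ro.from_quat([x,y,z,w]).as_matrix();T[:3,3]=s['tool_pos']
        W=T@np.array(f['T_tool_cam']); f['C']=W[:3,3]; f['Rc']=W[:3,:3]
    else:
        R=np.array(f['R']); f['Rc']=R.T; f['C']=-R.T@np.array(f['t'])
    return f
def ray(f,u,v):
    d=f['Rc']@np.array([(u-f['cx'])/f['f'],(v-f['cy'])/f['f'],1]); return f['C'],d
def onz(f,u,v,z):
    C,d=ray(f,u,v); return C+d*(z-C[2])/d[2]
def proj(f,X):
    c=f['Rc'].T@(np.array(X)-f['C']); return np.array([f['cx']+f['f']*c[0]/c[2],f['cy']+f['f']*c[1]/c[2]])
E
python3 - <<'E'
from h import *
for n in('scene','top','wrist'):
    f=grab(n,n+'0.png'); print(n,f['vfov'],f['cx'],f['cy'],f['C'].round(3),f['Rc'].round(3).tolist())
print(bot.sense())
E
```

```text
pics
scene 57.31833777446692 277.781987738421 212.0745453889403 [-0.328 -0.671  0.56 ] [[0.513, -0.39, 0.765], [-0.858, -0.213, 0.467], [-0.019, -0.896, -0.444]]
top 46.0872949447963 276.17132341538763 208.3980309367364 [ 0.097 -0.197  1.562] [[0.15, -0.952, 0.266], [-0.989, -0.147, 0.034], [0.007, -0.268, -0.963]]
wrist 63.38111379742617 280.5603409081805 212.14993968069305 [0.159 0.506 0.373] [[0.426, 0.869, 0.252], [0.905, -0.409, -0.121], [-0.002, 0.279, -0.96]]
{'clock': 0.15, 'q': array([ 1.13096507e+00,  1.26298889e-01, -4.03949309e-02,  1.40539187e+00,
       -1.92645485e-05,  1.57078494e+00]), 'dq': array([-0.00029137, -0.00278557,  0.00243652,  0.00024911,  0.00111372,
       -0.0005138 ]), 'joint_torque': array([ 2.63381837e-03, -4.36277425e+01,  3.53149402e+01,  1.35511652e-02,
        1.11866968e-04, -1.01721784e-05]), 'tool_pos': array([0.22341688, 0.47476222, 0.24766854]), 'tool_rot': array([-1.31238315e-04,  2.18141676e-01,  9.75916899e-01, -6.31253131e-04]), 'ft_force': array([-0.38920202, -0.25768561,  0.04069761]), 'torque': array([-0.00899254, -0.01395786,  0.02517894]), 'width': 0.08544618165185179}
```

View pics/scene0.png

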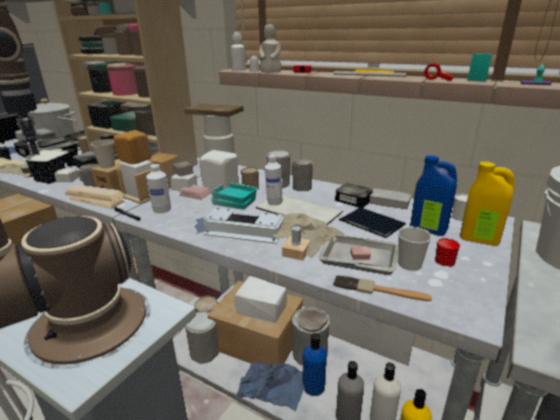

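View pics/top0.png

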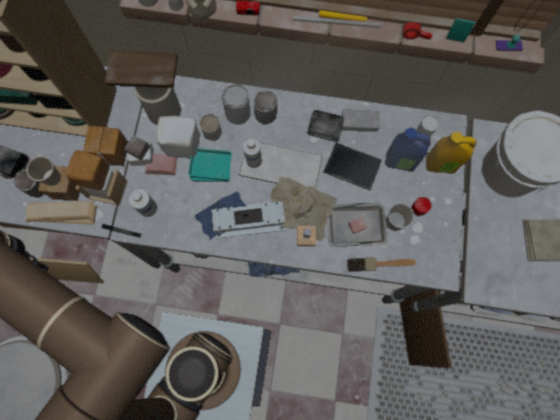

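View pics/wrist0.png

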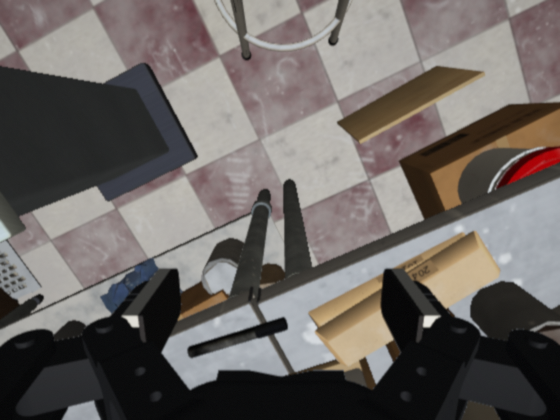

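```bash
python3 - <<'E'
from h import *
f=grab('top'); im=cv2.cvtColor(f['image'],cv2.COLOR_RGB2BGR)
cv2.imwrite('pics/topz.png',cv2.resize(im[180:270,190:340],None,fx=5,fy=5,interpolation=cv2.INTER_CUBIC))
g=grab('scene'); im=cv2.cvtColor(g['image'],cv2.COLOR_RGB2BGR)
cv2.imwrite('pics/scz.png',cv2.resize(im[180:270,190:340],None,fx=5,fy=5,interpolation=cv2.INTER_CUBIC))
for n,u,v,z in(('jig',248,217,.045),('stand',306,235,.03),('pintop',308,232,.077),('cup',400,216,.088),('bottle',140,201,.159),('bar',160,163,.024),('other',253,148,.15)): print(n,onz(f,u,v,z).round(3))
E
```

```text
jig [ 0.475 -0.06   0.045]
stand [ 0.448 -0.25   0.03 ]
pintop [ 0.448 -0.253  0.077]
cup [ 0.539 -0.527  0.088]
bottle [0.446 0.254 0.159]
bar [0.618 0.261 0.024]
other [ 0.667 -0.048  0.15 ]
```

View pics/topz.png

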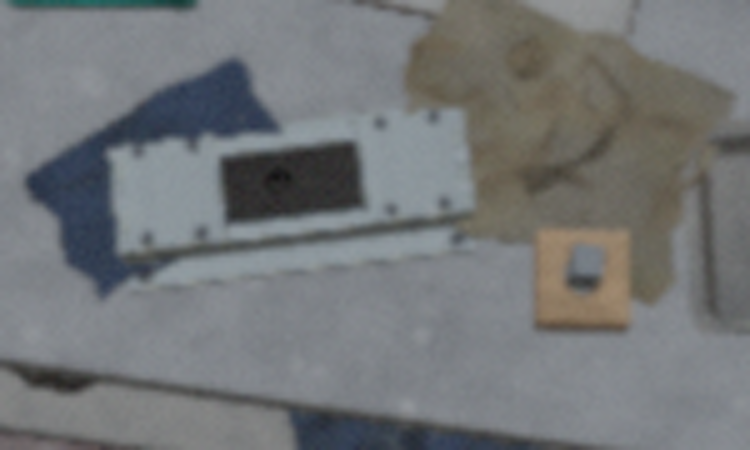

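View pics/scz.png

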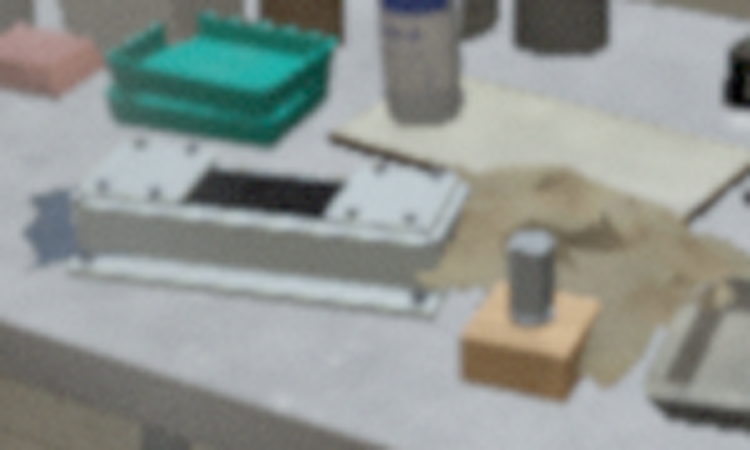

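```bash
python3 - <<'E'
from h import *
f=grab('top')
P=[onz(f,190+a/5,180+b/5,.051) for a,b in((108,150),(463,108),(473,212),(118,258))]
for p in P: print(p.round(4))
print(np.mean(P,0)); d=P[0]-P[1]; d2=P[3]-P[2]; print(np.linalg.norm(d),np.degrees(np.arctan2(d[1],d[0])),np.degrees(np.arctan2(d2[1],d2[0])),np.linalg.norm(P[0]-P[3]))
print('hole',onz(f,190+280/5,180+180/5,.046))
for a,b in((222,158),(358,142),(365,206),(228,222)): print(onz(f,190+a/5,180+b/5,.046).round(4))
P=[onz(f,190+a/5,180+b/5,.03) for a,b in((538,228),(630,230),(630,328),(536,326))]
print(np.round(P,4),np.mean(P,0))
P=[onz(f,190+a/5,180+b/5,.077) for a,b in((572,244),(606,246))]
print(np.round(P,4))
E
```

```text
[0.4782 0.0576 0.051 ]
[ 0.5399 -0.1609  0.051 ]
[ 0.4733 -0.1772  0.051 ]
[0.4101 0.0384 0.051 ]
[ 0.4753917 -0.060553   0.051    ]
0.2270626482117964 105.7849468492981 106.33807374059178 0.07071346355012521
hole [ 0.47662856 -0.05302974  0.046     ]
[ 0.4853 -0.0142  0.046 ]
[ 0.5089 -0.098   0.046 ]
[ 0.468 -0.109  0.046]
[ 0.4446 -0.0252  0.046 ]
[[ 0.4744 -0.2195  0.03  ]
 [ 0.4821 -0.2777  0.03  ]
 [ 0.419  -0.2859  0.03  ]
 [ 0.4113 -0.2271  0.03  ]] [ 0.44668929 -0.25255961  0.03      ]
[[ 0.456  -0.241   0.077 ]
 [ 0.4579 -0.2619  0.077 ]]
```

```bash
python3 -m handwheel '[[[0,0,-0.06],[1.3,-2.5,0.2],1],[[0,0,-0.15],[3,-6,0.5],1],[[0,0,-0.25],[4.7,-9.7,1],1],[[0,0,-0.35],[6.4,-13.4,1.5],1],[[0,0,-0.45],[8.1,-17.1,2],1],[[0,0,-0.55],[9.8,-20.8,2],1],[[0,0,-0.65],[11.5,-24.5,2],1],[[0,0,-0.75],[13.2,-28,2],1],[[0,0,-0.85],[15,-31.5,2],1],[[0,0,-0.94],[16.8,-35,2],1],[[0,0,-1],[18.5,-38,2],1],[[0,0,-1],[19.5,-40,2],1]]'; python3 -m handwheel '[[[0,0,0],[1.5,-3,0],1],[[0,0,0],[3,-6,0],1],[[0,0,0],[4.5,-9,0],1],[[0,0,0],[5.7,-12,0],1],[[0,0,0],[5.7,-12.5,0],1],[[0,0,0],[5.7,-12.5,0],1]]'
python3 -c "
from h import *
f=grab('wrist','w1.png')"
```

```text
clock: 1.3
tool_pos: [0.4195, 0.0722, 0.2681]
tool_rot: [0.0, 0.661, 0.75, -0.0]
ft_force: [0.1, 0.6, -0.6]
width: 0.0853
clock: 1.8
tool_pos: [0.4766, -0.0544, 0.2676]
tool_rot: [-0.0, 0.662, 0.749, -0.0]
ft_force: [0.9, 0.7, 0.3]
width: 0.0853
```

View pics/w1.png

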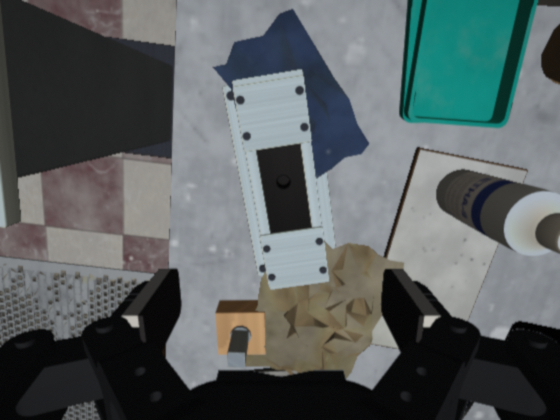

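```bash
cat > m1.py <<'E'
from h import *
f=grab('wrist'); im=f['image']; g=cv2.cvtColor(im,cv2.COLOR_RGB2GRAY)
print(f['C'].round(3))
def z(x0,y0,x1,y1,k,fn): cv2.imwrite('pics/'+fn,cv2.cvtColor(cv2.resize(im[y0:y1,x0:x1],None,fx=k,fy=k,interpolation=cv2.INTER_CUBIC),cv2.COLOR_RGB2BGR))
z(215,60,345,150+145,2.5 if 0 else 2.5,'w1j.png'); z(200,290,290,380,6,'w1p.png')
m=(g<60).astype(np.uint8); m[:130]=0;m[250:]=0;m[:,:240]=0;m[:,330:]=0
cs,_=cv2.findContours(m,cv2.RETR_EXTERNAL,cv2.CHAIN_APPROX_NONE); c=max(cs,key=cv2.contourArea)
r=cv2.minAreaRect(c); b=cv2.boxPoints(r); print(b)
W=np.array([onz(f,*p,.046) for p in b]); print(W.round(4),W.mean(0).round(4))
print(np.linalg.norm(W[0]-W[1]),np.linalg.norm(W[1]-W[2]))
for u,v in((283,182),): print('hole',onz(f,u,v,.046).round(4))
E
python3 m1.py
```

```text
[0.468 0.018 0.393]
[[256.81744 151.76776]
 [299.32886 145.46979]
 [311.52216 227.77448]
 [269.01074 234.07245]]
[[ 0.4479 -0.0228  0.046 ]
 [ 0.4897 -0.0112  0.046 ]
 [ 0.5148 -0.0962  0.046 ]
 [ 0.4702 -0.109   0.046 ]] [ 0.4807 -0.0598  0.046 ]
0.0433588210262203 0.0886192019131703
hole [ 0.4781 -0.0503  0.046 ]
```

View pics/w1j.png

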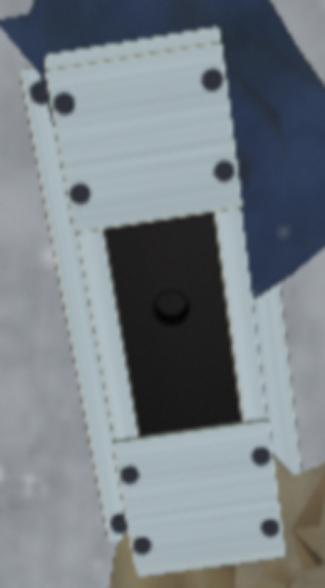

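View pics/w1p.png

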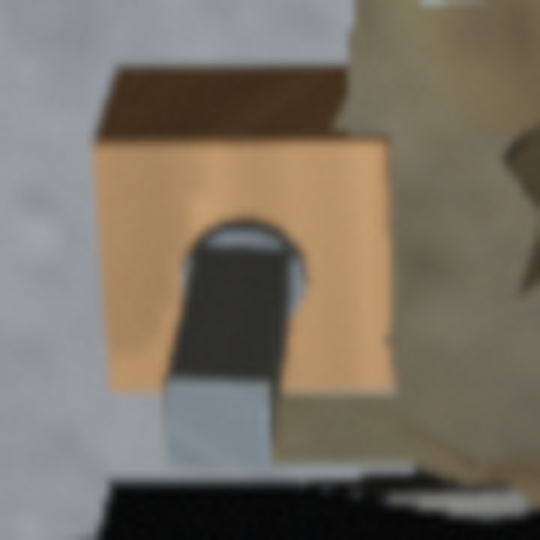

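```bash
python3 - <<'E'
from h import *
f=grab('wrist')
P=np.array([onz(f,200+a/6,290+b/6,.077) for a,b in((165,378),(270,378),(268,465),(168,462))]);print(P.round(4),P.mean(0))
P=np.array([onz(f,200+a/6,290+b/6,.03) for a,b in((95,142),(386,138),(394,392),(108,393))]);print(P.round(4),P.mean(0))
E
```

```text
[[ 0.4405 -0.2411  0.077 ]
 [ 0.4597 -0.2386  0.077 ]
 [ 0.4612 -0.2578  0.077 ]
 [ 0.4426 -0.2595  0.077 ]] [ 0.45100265 -0.24926262  0.077     ]
[[ 0.4178 -0.2247  0.03  ]
 [ 0.4764 -0.2163  0.03  ]
 [ 0.4849 -0.277   0.03  ]
 [ 0.4249 -0.2849  0.03  ]] [ 0.45102703 -0.25072237  0.03      ]
```

```bash
python3 -m handwheel '[[[0,0,0],[-0.4,-3,-1],1],[[0,0,0],[-0.9,-6.5,-2.5],1],[[0,0,0],[-1.4,-10,-4],1],[[0,0,0],[-1.8,-13.5,-5],1],[[0,0,0],[-2.2,-17,-6],1],[[0,0,0],[-2.6,-19.5,-7],1],[[0,0,0],[-2.6,-19.5,-7],1],[[0,0,0],[-2.6,-19.5,-7],1]]'
python3 -c "
from h import *
f=grab('wrist','w2.png')"
```

```text
clock: 2.62
tool_pos: [0.4496, -0.2465, 0.1977]
tool_rot: [-0.001, 0.661, 0.75, 0.0]
ft_force: [-0.0, -0.3, -0.0]
width: 0.0855
```

View pics/w2.png

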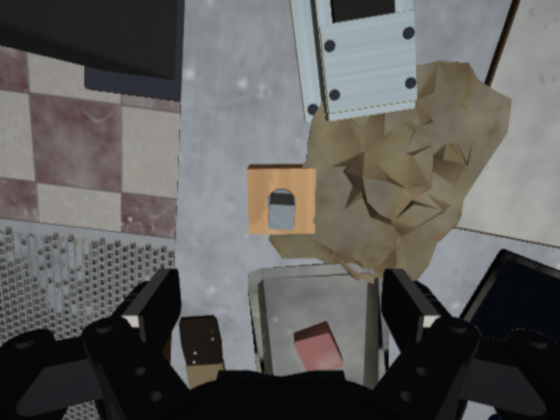

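```bash
python3 - <<'E'
from h import *
f=grab('wrist');im=f['image']
cv2.imwrite('pics/w2z.png',cv2.cvtColor(cv2.resize(im[155:245,238:328],None,fx=6.5,fy=6.5,interpolation=cv2.INTER_CUBIC),cv2.COLOR_RGB2BGR))
g=cv2.cvtColor(im,cv2.COLOR_RGB2HSV)
m=cv2.inRange(g,(5,90,80),(25,255,255)); cs,_=cv2.findContours(m,cv2.RETR_EXTERNAL,cv2.CHAIN_APPROX_NONE)
for c in cs:
    if cv2.contourArea(c)>1500: print(cv2.boundingRect(c))
s=bot.sense();print(s['tool_pos'],f['C'])
E
```

```text
(247, 166, 68, 69)
[ 0.45032414 -0.24570198  0.19866425] [ 0.44105174 -0.17517251  0.32392506]
```

View pics/w2z.png

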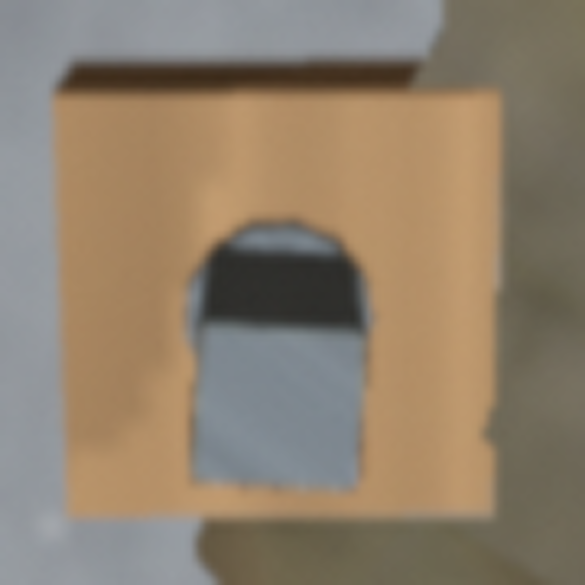

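```bash
python3 - <<'E'
from h import *
f=grab('wrist')
P=np.array([onz(f,238+a/6.5,155+b/6.5,.077) for a,b in((203,322),(364,330),(356,490),(192,482))]);print(P.round(4),P.mean(0).round(4))
for i in range(4):
    d=P[(i+1)%4]-P[i]; print(np.linalg.norm(d).round(4),np.degrees(np.arctan2(d[1],d[0])))
P=np.array([onz(f,238+a/6.5,155+b/6.5,.03) for a,b in((53,90),(500,92),(495,518),(68,518))]);print(P.round(4),P.mean(0).round(4))
s=bot.sense();w,x,y,z=s['tool_rot'];print(s['tool_pos'],Ro.from_quat([x,y,z,w]).as_matrix().round(3))
E
```

```text
[[ 0.4411 -0.2415  0.077 ]
 [ 0.4597 -0.2401  0.077 ]
 [ 0.4615 -0.2597  0.077 ]
 [ 0.4421 -0.2611  0.077 ]] [ 0.4511 -0.2506  0.077 ]
0.0187 4.367725745795611
0.0196 -84.82079785106224
0.0194 -175.63961564705718
0.0196 92.97761200332431
[[ 0.4174 -0.2249  0.03  ]
 [ 0.4767 -0.2176  0.03  ]
 [ 0.4854 -0.2774  0.03  ]
 [ 0.4255 -0.2851  0.03  ]] [ 0.4513 -0.2513  0.03  ]
[ 0.45053848 -0.24561564  0.19890978] [[-0.128  0.992  0.001]
 [ 0.992  0.128 -0.   ]
 [-0.     0.001 -1.   ]]
```

```bash
python3 -m handwheel '[[[0,0,-0.05],[0.05,-0.5,0],1],[[0,0,-0.05],[0.05,-0.5,-2.5],1],[[0,0,-0.05],[0.05,-0.5,-5.5],1],[[0,0,-0.05],[0.05,-0.5,-8],1],[[0,0,-0.05],[0.05,-0.5,-10.5],1],[[0,0,-0.05],[0.05,-0.5,-12.5],1],[[0,0,-0.05],[0.05,-0.5,-13.6],1],[[0,0,-0.05],[0.05,-0.5,-13.9],1],[[0,0,-0.05],[0.05,-0.5,-13.9],1],[[0,0,-0.05],[0.05,-0.5,-13.9],1]]'
python3 -c "
from h import *
f=grab('wrist','w3.png');s=bot.sense();print(s['tool_pos'],s['ft_force'])
from h import *
w,x,y,z=s['tool_rot'];print(Ro.from_quat([x,y,z,w]).as_matrix().round(4))"
```

```text
clock: 3.6
tool_pos: [0.4519, -0.2506, 0.0612]
tool_rot: [0.001, 0.678, 0.735, 0.0]
ft_force: [0.3, -0.7, -0.9]
width: 0.0854
[ 0.4520908  -0.25081352  0.06143128] [ 1.02340305 -0.27025024  0.13571903]
[[-0.0791  0.9969  0.003 ]
 [ 0.9969  0.0791 -0.0014]
 [-0.0017  0.0029 -1.    ]]
```

View pics/w3.png

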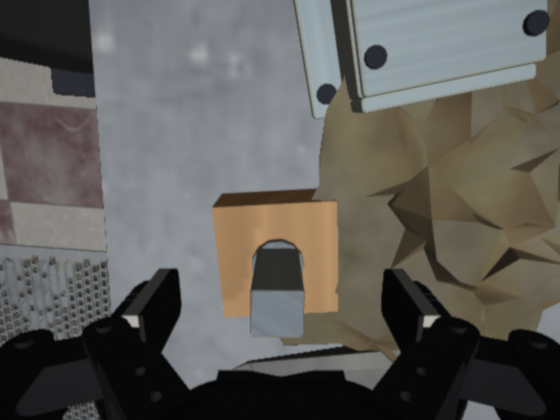

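```bash
python3 - <<'E'
from h import *
f=grab('wrist');im=f['image']
cv2.imwrite('pics/w3z.png',cv2.cvtColor(cv2.resize(im[230:345,210:345],None,fx=5,fy=5,interpolation=cv2.INTER_CUBIC),cv2.COLOR_RGB2BGR))
P=np.array([onz(f,*p,.077) for p in((251,291),(303,290),(303,336),(250,336))]);print(P.round(4),P.mean(0).round(4),bot.sense()['tool_pos'])
E
```

```text
[[ 0.4406 -0.242   0.077 ]
 [ 0.4593 -0.2401  0.077 ]
 [ 0.4611 -0.2594  0.077 ]
 [ 0.4412 -0.2609  0.077 ]] [ 0.4505 -0.2506  0.077 ] [ 0.45206111 -0.25095258  0.0614526 ]
```

View pics/w3z.png

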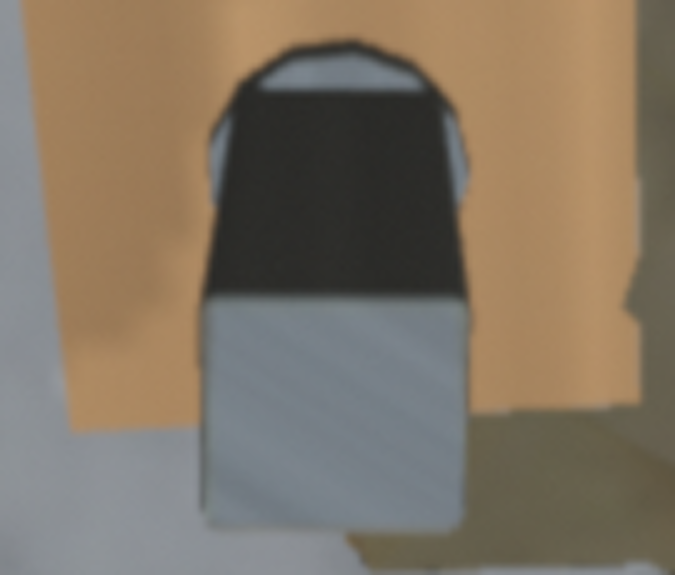

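```bash
python3 -m handwheel '[[[0,0,0],[-0.1,0,0],1],[[0,0,0],[-0.1,0,0],0.5],[[0,0,0],[-0.1,0,0],0.3],[[0,0,0],[-0.1,0,0],0],[[0,0,0],[-0.1,0,0],0],[[0,0,0],[-0.1,0,0],0],[[0,0,0],[-0.1,0,0],0],[[0,0,0],[-0.1,0,0],0],[[0,0,0],[-0.1,0,0],0],[[0,0,0],[-0.1,0,0],0]]' 60
```

```text
clock: 4.53
tool_pos: [0.4512, -0.2511, 0.0616]
tool_rot: [0.002, 0.679, 0.734, 0.001]
ft_force: [-0.0, 0.2, 2.5]
width: 0.0194
```

```bash
python3 -m handwheel '[[[0,0,0],[0,0,0.5],0],[[0,0,0],[0,0,1.5],0],[[0,0,0],[0,0,3.5],0],[[0,0,0],[0,0,6],0],[[0,0,0],[0,0.5,8.5],0],[[0,0,0],[0.5,2,10],0],[[0,0,0],[1,4,11],0],[[0,0,0],[1.7,6.5,11],0],[[0,0,0],[2.2,8.5,11],0],[[0,0,0],[2.4,10,11],0],[[0,0,0],[2.4,10,11],0],[[0,0,0],[2.4,10,11],0]]'
python3 -c "
from h import *
f=grab('wrist','w4.png');s=bot.sense();print(s['tool_pos'],s['ft_force'])
w,x,y,z=s['tool_rot'];print(Ro.from_quat([x,y,z,w]).as_matrix().round(4))"
```

```text
clock: 5.53
tool_pos: [0.4752, -0.1505, 0.1722]
tool_rot: [0.002, 0.678, 0.735, 0.0]
ft_force: [0.7, -0.4, -0.6]
width: 0.019
[ 0.47518148 -0.15109422  0.17205028] [ 1.26693287  0.11834144 -2.20630926]
[[-0.0795  0.9968  0.0036]
 [ 0.9968  0.0795 -0.0022]
 [-0.0025  0.0035 -1.    ]]
```

View pics/w4.png

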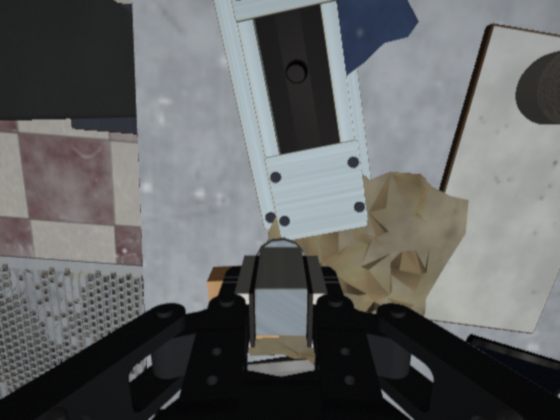

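```bash
python3 - <<'E'
from h import *
f=grab('wrist');im=f['image']
c=im[0:165,225:375]; c=np.clip(c.astype(float)*1.6,0,255).astype(np.uint8)
cv2.imwrite('pics/w4z.png',cv2.cvtColor(cv2.resize(c,None,fx=3.6,fy=3.6,interpolation=cv2.INTER_CUBIC),cv2.COLOR_RGB2BGR))
c=im[50:90,275:317]; c=np.clip(c.astype(float)*3,0,255).astype(np.uint8)
cv2.imwrite('pics/w4h.png',cv2.cvtColor(cv2.resize(c,None,fx=12,fy=12,interpolation=cv2.INTER_CUBIC),cv2.COLOR_RGB2BGR))
E
```

```text
(no output)
```

View pics/w4z.png

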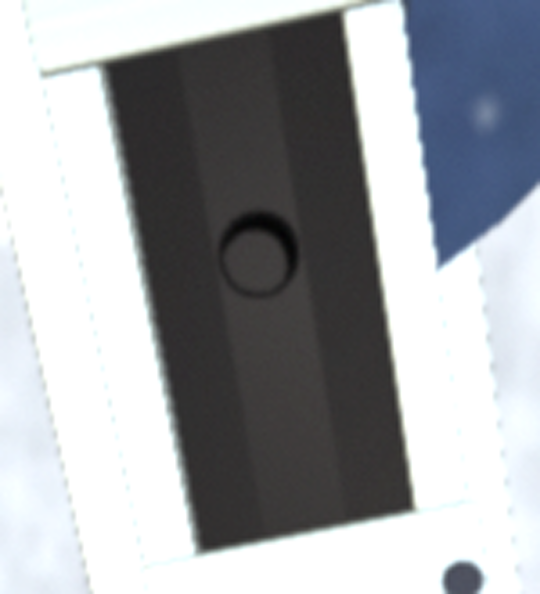

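View pics/w4h.png

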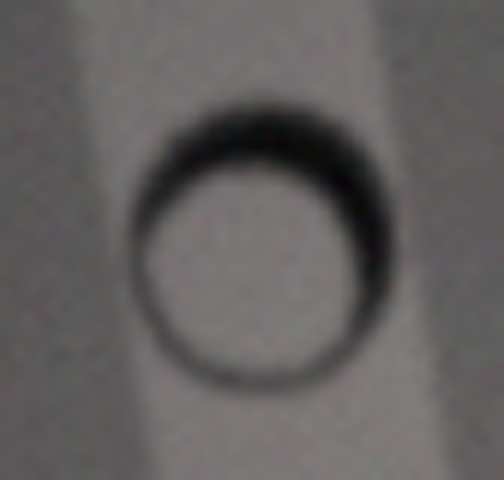

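```bash
python3 - <<'E'
from h import *
f=grab('wrist')
q=lambda a,b,z:onz(f,225+a/3.6,b/3.6,z)
print('hole',onz(f,296.9,70.4,.046).round(4))
L1=q(105,66,.046);R1=q(342,12,.046);R2=q(413,510,.046);L2=q(198,552,.046)
m1=(L1+R1)/2;m2=(L2+R2)/2
print(m1.round(4),m2.round(4),np.linalg.norm(L1-R1),np.linalg.norm(L2-R2)); d=m1-m2; print(np.linalg.norm(d),np.degrees(np.arctan2(d[1],d[0])))
for A,B in((L1,L2),(R1,R2)): e=A-B; print(np.degrees(np.arctan2(e[1],e[0])))
E1=(q(105,66,.051)+q(342,12,.051))/2;E2=(q(198,552,.051)+q(413,510,.051))/2
print('ends',E1.round(4),E2.round(4),np.linalg.norm(E1-E2))
# stripe
s1=(q(180,52,.046)+q(268,33,.046))/2; s2=(q(262,538,.046)+q(344,522,.046))/2; print('stripe',s1.round(4),s2.round(4))
u=(m1-m2)/np.linalg.norm(m1-m2); h=onz(f,296.9,70.4,.046); w=h-m2; print('along',w@u,'off',w[0]*u[1]-w[1]*u[0], 'u',u)
# pin head top (at current pose): top z = TCP - .0496+.065
z=bot.sense()['tool_pos'][2]-.0496+.065
print('pintop', [onz(f,*p,z).round(4) for p in((255,289),(308,289))],bot.sense()['tool_pos'])
E
```

```text
hole [ 0.4788 -0.0517  0.046 ]
[ 0.4689 -0.0161  0.046 ] [ 0.4929 -0.103   0.046 ] 0.04402289816614214 0.04418173064930244
0.0901414845852689 105.43238398015825
105.38116594378494
105.48336847509869
ends [ 0.4689 -0.0174  0.051 ] [ 0.4924 -0.1025  0.051 ] 0.08834812149304562
stripe [ 0.4692 -0.0166  0.046 ] [ 0.4925 -0.1028  0.046 ]
along 0.053206232812908864 off 3.509719659174071e-05 u [-0.26610099  0.96394516  0.        ]
pintop [array([ 0.465 , -0.1418,  0.1872]), array([ 0.4841, -0.1404,  0.1872])] [ 0.47505311 -0.15165624  0.17180227]
```

```bash
python3 -m handwheel '[[[0,0,0.03],[-0.03,1,0],0],[[0,0,0.08],[-0.1,3.5,0],0],[[0,0,0.13],[-0.2,6.5,-0.5],0],[[0,0,0.19],[-0.3,9.5,-1],0],[[0,0,0.19],[-0.35,11.5,-2],0],[[0,0,0.19],[-0.35,12.5,-3.5],0],[[0,0,0.19],[-0.35,12.5,-4.5],0],[[0,0,0.19],[-0.35,12.5,-5],0],[[0,0,0.19],[-0.35,12.5,-5],0],[[0,0,0.19],[-0.35,12.5,-5],0]]'
python3 -c "
from h import *
f=grab('wrist','w5.png');s=bot.sense();print(s['tool_pos'],s['ft_force'],s['torque'])
w,x,y,z=s['tool_rot'];print(Ro.from_quat([x,y,z,w]).as_matrix().round(4))"
```

```text
clock: 6.52
tool_pos: [0.4715, -0.0274, 0.1219]
tool_rot: [0.002, 0.607, 0.795, 0.0]
ft_force: [0.3, 1.0, 0.3]
width: 0.0192
[ 0.47183161 -0.02745005  0.12226591] [ 0.33746717 -0.29621242 -1.33434288] [-0.03764389 -0.0471281   0.04238708]
[[-0.2639  0.9645  0.0042]
 [ 0.9645  0.2639 -0.0015]
 [-0.0026  0.0037 -1.    ]]
```

View pics/w5.png

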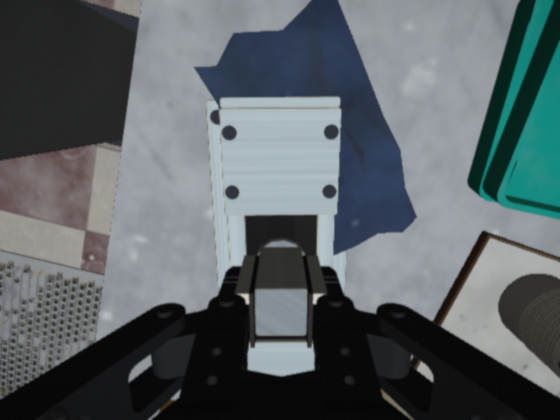

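```bash
python3 -m handwheel '[[[0.0015,0.004,0],[0,0,-0.5],0],[[0.0015,0.004,0],[0,0,-1.2],0],[[0.0015,0.004,0],[0,0,-1.8],0],[[0.0015,0.004,0],[0,0,-2.1],0],[[0.0015,0.004,0],[0,0,-2.2],0],[[0.0015,0.004,0],[0,0,-2.2],0]]'; python3 -m handwheel '[[[0,0,0],[0,0,-0.1],0],[[0,0,0],[0,0,-0.2],0],[[0,0,0],[0,0,-0.3],0],[[0,0,0],[0,0,-0.3],0],[[0,0,0],[0,0,-0.3],0]]'
python3 -c "
from h import *
f=grab('scene','s5.png')
im=f['image'];cv2.imwrite('pics/s5z.png',cv2.cvtColor(cv2.resize(im[150:260,180:320],None,fx=5,fy=5,interpolation=cv2.INTER_CUBIC),cv2.COLOR_RGB2BGR))
s=bot.sense();print(s['tool_pos'],s['ft_force'],s['torque'])"
```

```text
clock: 7.07
tool_pos: [0.4715, -0.0275, 0.0998]
tool_rot: [-0.0, 0.607, 0.795, -0.0]
ft_force: [0.1, 0.9, -1.2]
width: 0.0192
clock: 7.48
tool_pos: [0.4715, -0.0274, 0.0968]
tool_rot: [-0.0, 0.607, 0.795, -0.0]
ft_force: [0.6, -0.7, -1.5]
width: 0.0191
[ 0.47154262 -0.02742586  0.09681968] [ 0.22990845  0.80926728 -1.75872102] [-0.05075265  0.01383821  0.0221869 ]
```

View pics/s5z.png

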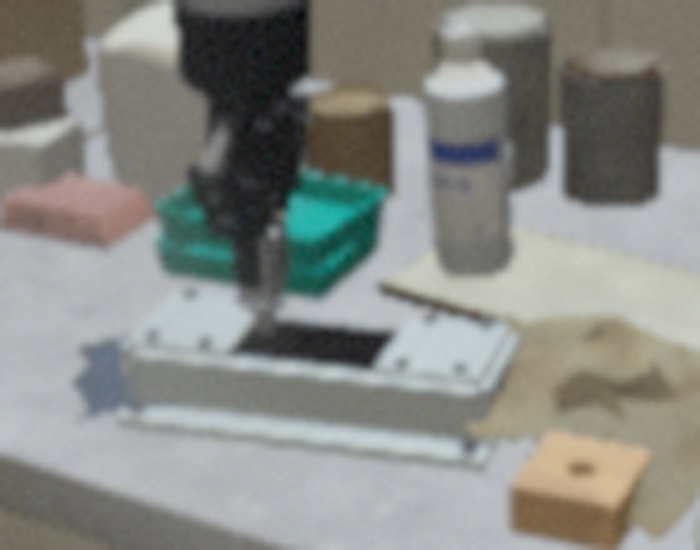

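```bash
for i in 1; do python3 -m handwheel '[[[0,0,0],[0,0,-0.1],0],[[0,0,0],[0,0,-0.1],0],[[0,0,0],[0,0,-0.1],0]]'; done; python3 -m handwheel '[[[0,0,0],[0,0,-0.1],0],[[0,0,0],[0,0,-0.1],0],[[0,0,0],[0,0,-0.1],0]]'
```

```text
clock: 7.78
tool_pos: [0.4715, -0.0274, 0.0958]
tool_rot: [-0.0, 0.607, 0.795, -0.0]
ft_force: [0.0, -0.6, -2.1]
width: 0.0191
clock: 8.03
tool_pos: [0.4717, -0.0274, 0.0952]
tool_rot: [-0.0, 0.607, 0.795, -0.0]
ft_force: [-2.1, 0.4, 3.9]
width: 0.0191
```

```bash
python3 -m handwheel '[[[0,0,0],[0,0,-0.12],0],[[0,0,0],[0,0,-0.12],0],[[0,0,0],[0,0,-0.12],0]]';  python3 -m handwheel '[[[0,0,0],[0.03,-0.1,-0.05],0],[[0,0,0],[0.05,-0.2,-0.05],0],[[0,0,0],[0.08,-0.3,-0.05],0],[[0,0,0],[0.08,-0.3,-0.05],0]]'
```

```text
clock: 8.28
tool_pos: [0.4717, -0.0274, 0.0942]
tool_rot: [0.0, 0.607, 0.795, 0.0]
ft_force: [-2.0, 0.6, 3.7]
width: 0.0191
clock: 8.62
tool_pos: [0.4728, -0.0302, 0.0939]
tool_rot: [0.0, 0.607, 0.795, 0.001]
ft_force: [-1.3, 3.2, 4.4]
width: 0.0191
```

```bash
python3 -m handwheel '[[[0,0,0],[0.03,-0.1,-0.04],0],[[0,0,0],[0.07,-0.25,-0.04],0],[[0,0,0],[0.11,-0.4,-0.04],0],[[0,0,0],[0.15,-0.55,-0.04],0],[[0,0,0],[0.15,-0.55,-0.04],0]]';  python3 -m handwheel '[[[0,0,0],[0.03,-0.1,-0.04],0],[[0,0,0],[0.07,-0.25,-0.04],0],[[0,0,0],[0.11,-0.4,-0.04],0],[[0,0,0],[0.15,-0.55,-0.04],0],[[0,0,0],[0.15,-0.55,-0.04],0]]'
```

```text
clock: 9.03
tool_pos: [0.4747, -0.0358, 0.0937]
tool_rot: [0.0, 0.607, 0.795, 0.001]
ft_force: [-0.8, 3.5, 5.2]
width: 0.0192
clock: 9.45
tool_pos: [0.4766, -0.0413, 0.0935]
tool_rot: [0.0, 0.607, 0.795, 0.001]
ft_force: [-0.5, 3.2, 5.7]
width: 0.0193
```

```bash
python3 -m handwheel '[[[0,0,0],[0.0,-0.1,-0.03],0],[[0,0,0],[0.02,-0.2,-0.03],0],[[0,0,0],[0.04,-0.3,-0.03],0],[[0,0,0],[0.04,-0.3,-0.03],0]]';  python3 -m handwheel '[[[0,0,0],[0.03,-0.1,-0.04],0],[[0,0,0],[0.06,-0.2,-0.04],0],[[0,0,0],[0.06,-0.2,-0.04],0],[[0,0,0],[0.06,-0.2,-0.04],0]]'
```

```text
clock: 9.78
tool_pos: [0.4774, -0.0442, 0.0934]
tool_rot: [0.001, 0.607, 0.795, 0.002]
ft_force: [-1.5, 2.4, 5.6]
width: 0.0192
clock: 10.12
tool_pos: [0.4783, -0.0462, 0.0932]
tool_rot: [0.001, 0.607, 0.795, 0.002]
ft_force: [-1.0, 2.6, 5.5]
width: 0.0195
```

```bash
python3 -c "
from h import *
s=bot.sense();w,x,y,z=s['tool_rot'];print(s['tool_pos'],Ro.from_quat([x,y,z,w]).as_matrix()[:,2].round(4))"
python3 -m handwheel '[[[0,0.003,0],[-0.03,-0.1,-0.03],0],[[0,0.003,0],[-0.03,-0.2,-0.03],0],[[0,0.003,0],[-0.03,-0.2,-0.03],0],[[0,0.003,0],[-0.03,-0.2,-0.03],0]]'
```

```text
[ 0.47827036 -0.04622877  0.0932001 ] [ 0.0036  0.0021 -1.    ]
clock: 10.45
tool_pos: [0.4784, -0.0491, 0.0927]
tool_rot: [0.0, 0.607, 0.795, 0.0]
ft_force: [2.0, -1.8, 1.1]
width: 0.019
```

```bash
python3 -m handwheel '[[[0,0,0],[0.03,-0.1,-0.03],0],[[0,0,0],[0.05,-0.2,-0.03],0],[[0,0,0],[0.05,-0.2,-0.03],0],[[0,0,0],[0.05,-0.2,-0.03],0]]'
```

```text
clock: 10.78
tool_pos: [0.4785, -0.0511, 0.092]
tool_rot: [-0.0, 0.607, 0.795, 0.0]
ft_force: [0.0, -0.4, -0.5]
width: 0.0194
```

```bash
python3 -m handwheel '[[[0,0,0],[0.02,-0.05,0],0],[[0,0,0],[0.02,-0.05,-0.1],0],[[0,0,0],[0.02,-0.05,-0.2],0],[[0,0,0],[0.02,-0.05,-0.2],0]]'; python3 -c "
from h import *
s=bot.sense();w,x,y,z=s['tool_rot'];print(s['tool_pos'],s['ft_force'],s['torque'],Ro.from_quat([x,y,z,w]).as_matrix()[:,2].round(4))"
```

```text
clock: 11.12
tool_pos: [0.4785, -0.0516, 0.0897]
tool_rot: [-0.0, 0.607, 0.795, -0.0]
ft_force: [-1.7, 0.5, -0.9]
width: 0.0191
[ 0.47846272 -0.05159948  0.08968068] [-1.66581773  0.4896836  -0.86811305] [ 0.04782696 -0.0301195   0.01877822] [-4.e-04  2.e-04 -1.e+00]
```

```bash
python3 -m handwheel '[[[0,0,0],[-0.02,0,-0.1],0],[[0,0,0],[-0.02,0,-0.2],0],[[0,0,0],[-0.02,0,-0.3],0],[[0,0,0],[-0.02,0,-0.3],0]]';python3 -m handwheel '[[[0,0,0],[0,0,-0.1],0],[[0,0,0],[0,0,-0.2],0],[[0,0,0],[0,0,-0.3],0],[[0,0,0],[0,0,-0.3],0]]'
```

```text
clock: 11.45
tool_pos: [0.4781, -0.0515, 0.0864]
tool_rot: [-0.0, 0.607, 0.795, -0.0]
ft_force: [-0.4, -0.5, -2.2]
width: 0.0192
clock: 11.78
tool_pos: [0.478, -0.0515, 0.0832]
tool_rot: [-0.001, 0.607, 0.795, -0.0]
ft_force: [-1.1, 0.0, -2.5]
width: 0.0192
```

```bash
python3 -m handwheel '[[[0,0,0],[0,0,-0.1],0],[[0,0,0],[0,0,-0.2],0],[[0,0,0],[0,0,-0.3],0],[[0,0,0],[0,0,-0.4],0],[[0,0,0],[0,0,-0.4],0]]';python3 -m handwheel '[[[0,0,0],[0,0,-0.1],0],[[0,0,0],[0,0,-0.15],0],[[0,0,0],[0,0,-0.15],0],[[0,0,0],[0,0,-0.15],0]]'
```

```text
clock: 12.2
tool_pos: [0.4779, -0.0515, 0.079]
tool_rot: [-0.001, 0.607, 0.795, -0.0]
ft_force: [0.5, -0.5, -0.9]
width: 0.0192
clock: 12.53
tool_pos: [0.4779, -0.0515, 0.0776]
tool_rot: [-0.001, 0.607, 0.795, -0.0]
ft_force: [-0.3, 0.6, 0.3]
width: 0.0189
```

```bash
python3 -m handwheel '[[[0,0,0],[0,0,-0.05],0],[[0,0,0],[0,0,-0.05],0],[[0,0,0],[0,0,-0.05],0]]';python3 -m handwheel '[[[0,0,0],[0,0,-0.06],0],[[0,0,0],[0,0,-0.06],0],[[0,0,0],[0,0,-0.06],0]]'
```

```text
clock: 12.78
tool_pos: [0.478, -0.0515, 0.0774]
tool_rot: [-0.0, 0.607, 0.795, -0.0]
ft_force: [-1.3, -0.9, 3.8]
width: 0.0195
clock: 13.03
tool_pos: [0.4779, -0.0515, 0.0768]
tool_rot: [-0.0, 0.607, 0.795, -0.0]
ft_force: [-0.8, 0.2, 2.8]
width: 0.019
```

```bash
python3 -m handwheel '[[[0,0,0],[0,0,0],0.3],[[0,0,0],[0,0,0],0.6],[[0,0,0],[0,0,0],0.8],[[0,0,0],[0,0,0],1],[[0,0,0],[0,0,0],1],[[0,0,0],[0,0,0],1],[[0,0,0],[0,0,0],1],[[0,0,0],[0,0,0],1],[[0,0,0],[0,0,0],1]]'
python3 -c "
from h import *
f=grab('wrist','w6.png')"
```

```text
clock: 13.78
tool_pos: [0.478, -0.0515, 0.0768]
tool_rot: [-0.0, 0.607, 0.795, -0.0]
ft_force: [0.2, 0.2, 0.3]
width: 0.0854
```

View pics/w6.png

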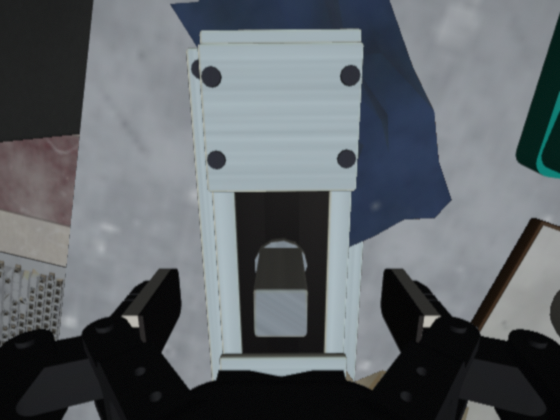

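Pin is released and stands in the hole (flange ring at about (281,255), head top at (281,312)). I'll rise and check its height.

```bash
python3 -m handwheel '[[[0,0,0],[0,0,1],1],[[0,0,0],[0,0,3],1],[[0,0,0],[0,0,6],1],[[0,0,0],[0,0,9],1],[[0,0,0],[0,0,11],1],[[0,0,0],[0,0,12],1],[[0,0,0],[0,0,12],1],[[0,0,0],[0,0,12],1]]'
python3 -c "
from h import *
f=grab('wrist');im=f['image']
cv2.imwrite('pics/w7.png',cv2.cvtColor(im,cv2.COLOR_RGB2BGR))
c=im[140:260,220:340];c=np.clip(c.astype(float)*1.5,0,255).astype(np.uint8)
cv2.imwrite('pics/w7z.png',cv2.cvtColor(cv2.resize(c,None,fx=5,fy=5,interpolation=cv2.INTER_CUBIC),cv2.COLOR_RGB2BGR))
f=grab('scene');im=f['image'];cv2.imwrite('pics/s7z.png',cv2.cvtColor(cv2.resize(im[150:260,140:320],None,fx=4.4,fy=4.4,interpolation=cv2.INTER_CUBIC),cv2.COLOR_RGB2BGR))"
```

```text
clock: 14.5
tool_pos: [0.478, -0.0515, 0.1967]
tool_rot: [-0.0, 0.607, 0.795, -0.0]
ft_force: [0.3, -0.3, -0.5]
width: 0.0856
```

View pics/w7z.png

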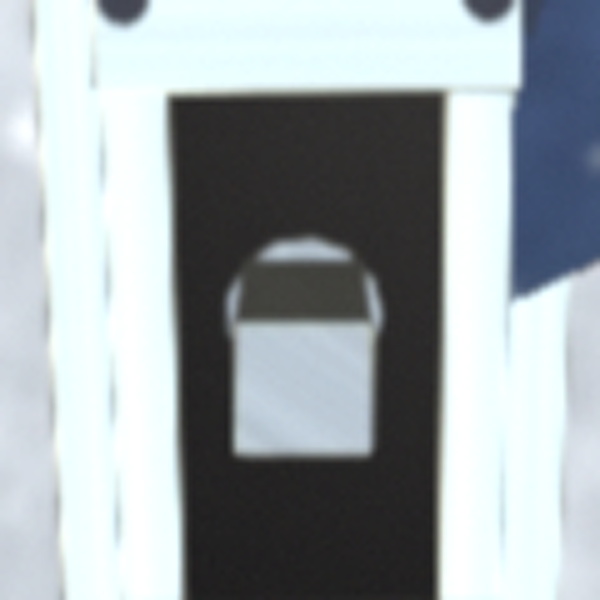

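View pics/s7z.png

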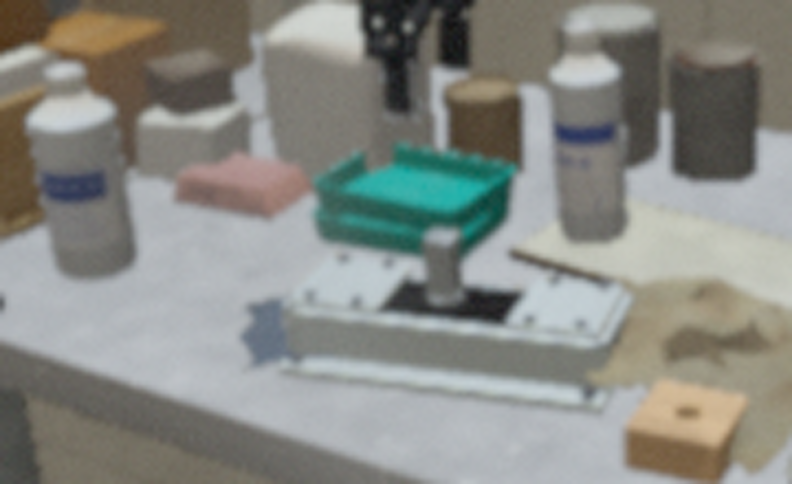

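```bash
python3 - <<'E'
from h import *
f=grab('wrist')
q=lambda a,b,z:onz(f,220+a/5,140+b/5,z)
c=[(236,322),(376,322),(372,456),(233,456)]
P=np.array([q(*p,.093) for p in c]);print(P.mean(0).round(4),[np.linalg.norm(P[i]-P[i-1]).round(4) for i in range(4)])
a,b=q(226,318,.051),q(383,318,.051);print('flange',np.linalg.norm(a-b),((a+b)/2).round(4))
a=q(307,238,.051);print('flange far edge',a.round(4))
E
```

```text
[ 0.4768 -0.0506  0.093 ] [np.float64(0.0197), np.float64(0.0194), np.float64(0.0197), np.float64(0.0197)]
flange 0.025763258161829214 [ 0.4769 -0.0513  0.051 ]
flange far edge [ 0.4737 -0.0382  0.051 ]
```

```bash
python3 -c "
from cell import job
print(job.sign_off())"
```

```text
the job is handed in; nothing more can be done
None
```

The pin is fully home in the blind hole with its flange on the plate. I let go and handed the job in at about 15 s of the 58 s allowed.

- **Sequence:** I lifted the pin from its stand and touched its tip down about 11 mm from the left end of the window. I then slid it along the middle line with about 5–7 N of push. It dropped in near the hole seen by the wrist camera (0.479, -0.052), and I pushed it down upright and opened the gripper.
- **Forces:** The highest force I read was about 6 N up and about 3.5 N sideways. The plate went down about 2 mm at most, well short of its 10 mm stop.
- **Seating check:** The flange met the plate 18 mm lower than where the tip had first touched it, which is the right depth for the pin being home.
- **Last camera check:** The head measured about 19.6 mm and the flange 25.8 mm at the fully home heights, as they should. The head and flange centres agree within 0.7 mm, so the pin is upright to about 1°.
- **Disagreements:** The top camera's positions differed from the wrist camera's by up to about 5 mm, so I relied on the wrist camera. The final wrist picture put the pin about 1 mm off the jaw centre, within the camera calibration.
- **Bystanders:** The arm kept clear of the cup, bottle and pink bar. The bottle and bar looked unmoved in the last scene picture; the cup was outside that crop, so I did not check it again.

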